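Nip up a window cell's retaining ring with a pin spanner

ROBOT

A 6-joint arm with a two-finger parallel gripper is mounted at the origin on the work surface. World frame = base frame: x ahead of the robot, y to its left, z up, the work surface at z = 0. Lengths are in m, angles in rad, forces in N, time in s.
With the tool pointing down it reaches from about 0.35 to 0.975 m from the base axis. Payload 4.9 kg.
Tool frame: the origin (TCP) lies at the very end of the fingers, on their centre line; the grasp point (between the pads) lies 19 mm behind it; x points along the fingers, y is the direction in which the jaws open and shut, and the axes are right-handed (so a half turn about x gives the same grasp; the last joint's range is limited). The gripper opens to 85 mm and grips with 20 to 120 N. Pads are 22 mm wide; open, the fingers measure 114 mm over their backs; the gripper's body (76 mm by 85 mm) begins 54 mm behind the grasp point. The pads swing forward as they close: fully open they stand 13 mm farther back than shut.
Start: joints at [-1.328, 0.053, 1.613, -0, 1.476, -0.119], TCP at [0.221, -0.585, 0.231] pointing down, gripper open.
Joint ranges: [-3.01, 3.01], [-1.01, 2.22], [0.06, 2.58], [-1.02, 4.17], [0.09, 2.62], [-3.14, 3.14]. Speed limits (rad/s): [2.57, 2.57, 3.14, 3.14, 3.14, 3.14].

INTERFACE

Orientations are given as a rotation vector (axis times angle).
In Python, from station import ctrl, get_image, calibration, finish_job, search_frame, cut_out, mark_of gives the robot as it stands. The module is installed in compiled form; this text tells all that it offers.
- The arm moves only by the tool arm_command, never from a script. Its argument "plan" is a list that holds one entry, the list of rows, each a list of 7 numbers: the shift along the tool's x, y, z in m, then the turn, a rotation vector about the tool's x, y, z in degrees, then the finger opening in m, from 0 to 0.0854. A call has 1 to 20 rows; each row shifts and turns the pose as measured when the row begins, along the tool's axes as they then stand; what a row does not reach is not made up. A row lasts 1/12 s, in which the tool goes at most 41.7 mm and 7.16 degrees, less where a joint would pass 70% of its speed; a pose out of reach is approached as far as the arm can. A call with a gripper value outside its range is refused whole. The fingers move at their own pace and stop on an object; "squeeze" is the grip in N (left out, the last holds). Time passes only in rows, so rows that do not move let the fingers close. It gives the time, the measured TCP pose, the force and the opening at its end, in the units of the state.
- ctrl.get_obs(): the state, without advancing time (a new reading comes with each control period).
- get_image(name): name is "scene" or "top"; returns the picture (384x512x3 uint8, red, green, blue); there is no depth.
- calibration(name): a dict with "fx", "fy", "cx", "cy" (pixels), "k1" (the pictures are not rectified: a ray, as slopes to the right and down, at radius r is drawn at 1 + k1 r^2 times it, then the intrinsics apply), "cam_to_world" (4x4, takes a point from camera to world coordinates). Camera axes: x right, y down, z forward; pixel columns grow to the right and rows downward; lengths in m; the calibration is good to about 2 mm. A picture is of the moment at which its call begins. calibration takes no time and is no camera call.
- finish_job(): hands the job in, once; it reports no verdict.
Trained networks look in the newest picture that a camera, given by its name, has taken for a name from the list of things; names that differ only in an ending like _2 or _b are one class to them, and where a whole thing is asked for, a point or a joint stands for the part that bears it (a point fixed in the world has none). Each returns a list of dicts, best first, with "conf" (0 to 1); they miss things now and then, are a little off and sometimes report something else, mostly with a low value. They report only what shows in the picture. A call takes as long as a camera call. They do not tell look-alikes from the thing itself.
- search_frame(camera, thing): "at" ([x, y, z] in m, in the coordinates of the camera as it stood for that picture, good to about 4 mm: the middle of the surface that is visible of it).
- cut_out(camera, thing): "mask" (384x512 bool, what is visible of it).
- mark_of(camera, thing): "at" ([x, y, z] in m, in the coordinates of the camera as it stood for that picture, good to about 4 mm: a listed point, or the origin of a listed thing).
The state is a dict: "t": time; "q": joint angles; "dq": joint speeds; "effort": joint torques, N m; "tool_pos": TCP position; "tool_rot": TCP orientation; "contact_force": force on the tool from outside, world axes, zero at the start; "wrist_torque": the same for the moment, N m; "opening": finger opening in m.
Only numpy, scipy, OpenCV 4.12 (cv2) and the standard library are available. Lean on these libraries where they do the work, as an engineer would, in place of code of your own. Each camera call takes 0.05 s, during which the arm holds its last target. There are 200 camera calls.

TASK

Take the two-pin spanner from its white rest block, engage both of its pins fully in the two holes of the window cell's retaining ring, and only then turn the ring clockwise (seen from above) with the spanner until it comes up against its stop. Press and turn gently, there is glass under the ring and a hard jam cracks it; keep the fingers off the cell. Finally stand the spanner back on its rest with its pins in the slot, and leave the beaker, bottle and vial where they are.

Things in the scene. Friction and masses are not known exactly. Their poses are not given: they have to be found in the camera images.
- cell: Window cell bolted to the bench: white round foot 120 mm across, 12 mm high, body 84 mm across, topped by a flat aluminium retaining ring. Origin on the ring's axis at bench level, z up. Two pipe stubs reach 70 mm from the axis along its x, 32 mm up. The line through the ring's holes is the cell's x axis turned clockwise (from above) by joint ring plus an unknown constant, -0.7 to 0.7 rad.
- ring_face (a point): Centre of the ring's upper face, 70 mm above the cell's origin; axes as the cell's, not turning with the ring. Ring 74 mm outside, 36 mm inside; glass 3 mm below the face. Two through holes, 10 mm wide, 12 mm deep, lie opposite, 26 mm from the axis. Look for them, then feel: dab or drag the pins round the face until they drop in. Dragging them with up to 8 N down does not turn the ring.
- ring (a joint): Turn of the retaining ring in rad, growing clockwise seen from above. It starts between 0 and 0.2 and meets a hard stop at 1.10. It takes about 0.35 N m to turn and stays where it is left.
- spanner: Two-pin spanner, bare steel, about 0.25 kg, standing pins down on the rest. Bar 84 x 16 x 12 mm (x, y, z), origin at the centre of its underside, z up. Two 6 mm pins, 9 mm long with chamfered tips, point down 26 mm either side of the origin along x. Grip blade upright on the bar: 34 mm along x, 14 mm thick along y, from 12 to 60 mm above the origin. Fully in, the bar lies flat on the ring.
- pin_a (a point): Centre of the tip of the spanner's pin at +26 mm along the spanner's x, 9 mm below its origin.
- pin_b (a point): Centre of the tip of the spanner's pin at -26 mm along the spanner's x, 9 mm below its origin.
- rest: White plastic rest block fixed to the bench, 120 x 56 x 24 mm (x, y, z), origin at the centre of its underside. In its top is a slot 73 x 15 mm (along x and y), 14 mm deep, centred; the spanner stands with both pins in the slot and its bar flat on the block, its origin 24 mm above the block's.
- beaker: Glass beaker, 68 mm across, 90 mm high, origin at the centre of its underside; leave it alone.
- reagent: Amber bottle, 60 mm across, 150 mm high, origin at the centre of its underside; leave it alone.
- vial: Small white vial, 24 mm across, 44 mm high, standing between the cell and the rest, origin at the centre of its underside; leave it alone.
Mind the look-alikes: they are no part of the job. Leave any green look-alike of the spanner alone. Several things look just like the rest: the one meant starts nearest to the robot's base.

How it is judged:
By the outcome, as a careful person would: the job done as asked, in the order asked, and still so for the second after the job is handed in, with the robot touching nothing.
It also fails if it takes over 72 s, if anything falls off the work surface, if the arm or the gripper's body presses on something with over 40 N, if the wrist force passes 120 N, or if a joint passes its speed limit or range.

## Working session

There is one attempt and no reset: what is moved stays moved. The work goes in short steps, Python scripts to look and compute and a tool call to move; the robot and the scene stay as the last step left them, time stands still between calls to the robot, and variables do not carry over. Pictures are saved under pics/ and viewed, about 8 in all and at most 12, crops included, and the job is handed in when it is done.

Besides the shell and the picture viewer there is one more tool, called after "Emit:" as name(argument=value, ...) on one line, values as JSON. arm_command: Moves the arm, as the interface text tells. Its arguments: {"type":"object","properties":{"plan":{"type":"array","items":{"type":"array","items":{"type":"array","items":{"type":"number"}}}},"squeeze":{"type":"number"}},"required":["plan"]}

```bash
mkdir -p pics; cat > h.py <<'E'
import numpy as np, cv2
from station import *
from scipy.spatial.transform import Rotation as R
def w(cam,p):
    T=np.array(calibration(cam)["cam_to_world"]); return T[:3,:3]@np.array(p)+T[:3,3]
def pix(cam,P):
    c=calibration(cam);T=np.linalg.inv(np.array(c["cam_to_world"]));p=T[:3,:3]@np.array(P)+T[:3,3]
    s=p[:2]/p[2];s=s*(1+c["k1"]*(s@s));return np.array([c["fx"]*s[0]+c["cx"],c["fy"]*s[1]+c["cy"]])
def ray(cam,u,v,z):
    c=calibration(cam);T=np.array(c["cam_to_world"]);d=np.array([(u-c["cx"])/c["fx"],(v-c["cy"])/c["fy"]]);s=d.copy()
    for _ in range(20): s=d/(1+c["k1"]*(s@s))
    r=T[:3,:3]@np.array([s[0],s[1],1]);o=T[:3,3];return o+r*(z-o[2])/r[2]
def save(im,n): cv2.imwrite("pics/"+n,im[:,:,::-1])
E
python3 - <<'E'
from h import *
np.set_printoptions(precision=4,suppress=True)
for c in("scene","top"):
    im=get_image(c);save(cv2.resize(im,None,fx=1.5,fy=1.5),c+"0.png")
    print(c,np.array(calibration(c)["cam_to_world"])[:3,3],calibration(c)["fx"])
    for t in("spanner","rest","cell","ring_face","vial","beaker","reagent","pin_a","pin_b"):
        for d in mark_of(c,t): print(t,round(d["conf"],2),w(c,d["at"]),pix(c,w(c,d["at"])).round())
o=ctrl.get_obs();print(o)
E
```

```text
scene [1.0617 0.5835 0.6941] 437.77764845314067
spanner 0.7 [0.3951 0.1034 0.008 ] [331. 202.]
spanner 0.68 [0.5527 0.1193 0.0192] [289. 231.]
rest 0.87 [ 0.5484  0.1208 -0.0011] [290. 237.]
rest 0.83 [ 0.6495 -0.0442  0.0021] [210. 217.]
cell 0.68 [0.5597 0.0923 0.0172] [278. 227.]
cell 0.58 [ 0.521  -0.1931 -0.0028] [216. 168.]
ring_face 0.88 [ 0.5194 -0.1985  0.0695] [214. 144.]
vial 0.61 [ 0.5355  0.0018 -0.0019] [260. 208.]
beaker 0.7 [ 0.7646  0.0721 -0.002 ] [197. 273.]
reagent 0.75 [ 0.7742 -0.1999 -0.0039] [128. 207.]
pin_a 0.87 [0.5457 0.1479 0.0157] [300. 238.]
pin_a 0.67 [0.559  0.0963 0.0156] [280. 228.]
pin_a 0.61 [ 0.4157  0.1186 -0.0024] [330. 212.]
pin_a 0.49 [ 0.3741  0.0788 -0.0009] [329. 196.]
pin_b 0.87 [0.5457 0.1479 0.0157] [300. 238.]
pin_b 0.67 [0.559  0.0963 0.0156] [280. 228.]
pin_b 0.61 [ 0.4157  0.1186 -0.0024] [330. 212.]
pin_b 0.49 [ 0.3741  0.0788 -0.0009] [329. 196.]
top [0.4263 0.0206 0.9158] 385.18640697697975
spanner 0.88 [0.5581 0.1204 0.0269] [207. 216.]
spanner 0.71 [ 0.5503  0.1186 -0.0038] [210. 221.]
rest 0.92 [ 0.6447 -0.0433  0.0022] [270. 
[... 482 characters left out ...]
 223.]
pin_a 0.6 [ 0.413   0.1178 -0.0051] [218. 279.]
pin_b 0.85 [ 0.3741  0.0838 -0.0016] [235. 293.]
pin_b 0.75 [0.5602 0.0965 0.0132] [217. 214.]
pin_b 0.68 [0.5475 0.1443 0.0161] [198. 223.]
pin_b 0.6 [ 0.413   0.1178 -0.0051] [218. 279.]
{'t': 1.0, 'q': array([-1.328 ,  0.0527,  1.6129, -0.    ,  1.476 , -0.119 ]), 'dq': array([ 0.0007, -0.0003,  0.0007, -0.0003,  0.0005, -0.0002]), 'effort': array([  0.0005, -39.3692, -37.0469,  -0.0001,   0.0005,  -0.    ]), 'tool_pos': array([ 0.2212, -0.5845,  0.2313]), 'tool_rot': array([ 2.0241,  0.3702, -2.0242]), 'contact_force': array([-0.1501, -0.036 , -1.0095]), 'wrist_torque': array([0.0132, 0.0298, 0.0075]), 'opening': 0.08533783471374273}
```

View pics/scene0.png

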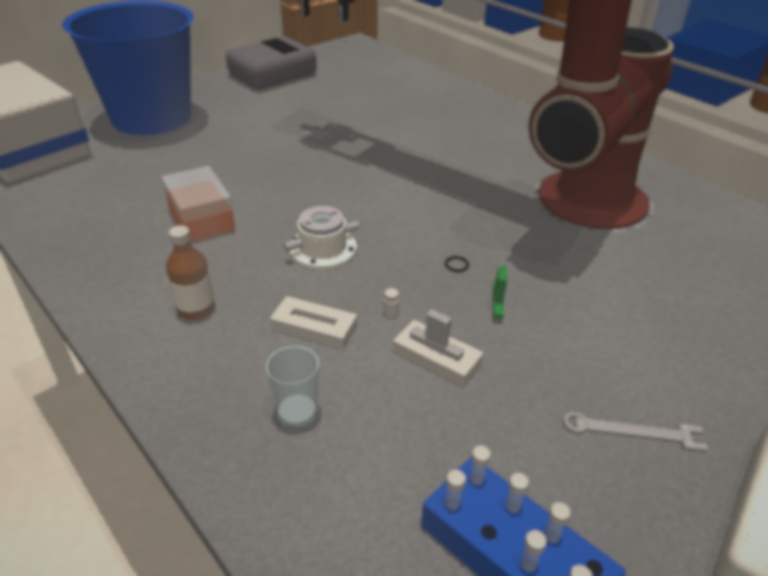

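View pics/top0.png

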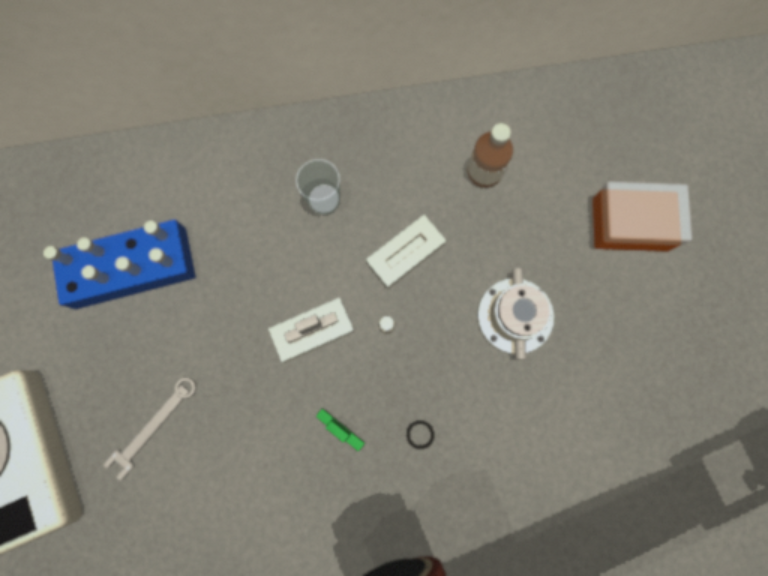

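Scene: the candidates for the spanner are steel on the white rest (top px 207,216) and green (227,287). The rest candidates are the one under the spanner (209,221), about 0.56 m from the base, and the empty one (270,171), about 0.65 m. I choose the steel spanner and the nearer rest. The ring holes show near top px (348,195) and (351,218). Next is a close crop with measurements.

```bash
python3 - <<'E'
from h import *
np.set_printoptions(precision=4,suppress=True)
ims=[get_image("top").astype(float) for _ in range(6)];im=np.mean(ims,0).astype(np.uint8)
a=cv2.resize(im[185:240,320:375],None,fx=7,fy=7,interpolation=cv2.INTER_CUBIC)
b=cv2.resize(im[190:245,180:235],None,fx=7,fy=7,interpolation=cv2.INTER_CUBIC)
save(np.hstack([a,b]),"crop1.png")
def yaw(cam,z,m):
    ys,xs=np.nonzero(m);P=np.array([ray(cam,x,y,z)[:2] for x,y in zip(xs,ys)])
    r=cv2.minAreaRect((P*1000).astype(np.float32));return r,P.mean(0)
for t,z in(("rest",.024),("spanner",.036)):
    for c in("top",):
        for d in cut_out(c,t): print(t,c,d["conf"],yaw(c,z,d["mask"]))
for d in mark_of("top","ring_face")+mark_of("top","cell"): print(w("top",d["at"]))
# dark holes, ring white region
g=cv2.cvtColor(im,cv2.COLOR_RGB2GRAY);np.savetxt("/dev/stdout",g[190:226,332:368],fmt="%d")
E
```

```text
rest top 0.81 (((650.22998046875, -44.46117401123047), (60.37968826293945, 123.81199645996094), 29.27782440185547), array([ 0.6493, -0.0439]))
rest top 0.62 (((549.8623657226562, 120.76134490966797), (62.398868560791016, 123.06935119628906), 15.43079662322998), array([0.5478, 0.1214]))
spanner top 0.71 (((555.9412841796875, 121.29788208007812), (24.729942321777344, 83.5381851196289), 14.679422378540039), array([0.5539, 0.1216]))
spanner top 0.69 (((394.2550964355469, 99.86395263671875), (82.0184326171875, 20.03606414794922), 42.32966995239258), array([0.3948, 0.0992]))
[ 0.5212 -0.1948  0.0712]
[ 0.5204 -0.2058 -0.0019]
[0.5413 0.0047 0.001 ]
01 206 205 205 205 206 205 203 196 187 176 162 144 133 130 130 130
181 173 184 194 183 187 198 201 203 204 203 202 191 153 92 60 73 118 173 200 205 204 205 205 205 204 204 204 202 200 192 169 144 131 129 130
170 182 195 190 187 193 200 202 202 202 203 202 196 170 119 82 87 133 181 201 204 204 205 205 205 206 206 206 206 207 206 195 166 138 130 130
166 193 192 187 194 200 203 202 203 203 204 203 202 192 166 136 129 161 190 201 205 206 206 206 207
[... 3367 characters left out ...]
9 163 180 172 140 131 149 170 185 191 198 202 201 197 188 183 185 193 199 203 205 206 206 205 210 215 217 216 217 214 199 165
145 115 105 105 113 132 162 182 176 156 142 143 146 154 173 187 191 192 191 192 189 190 195 205 207 208 212 209 203 209 215 217 216 209 185 151
183 148 121 108 106 111 125 146 165 178 181 178 161 148 151 163 167 172 176 177 172 179 197 211 212 211 206 194 181 189 205 214 212 198 167 142
201 190 161 130 113 107 108 113 127 145 165 184 185 182 182 187 189 194 196 195 192 195 204 213 214 205 175 143 130 143 178 207 206 178 148 134
207 211 198 177 147 126 112 107 108 114 125 141 150 160 169 181 191 195 194 189 190 191 197 212 214 197 148 104 93 108 152 198 195 161 137 131
```

View pics/crop1.png

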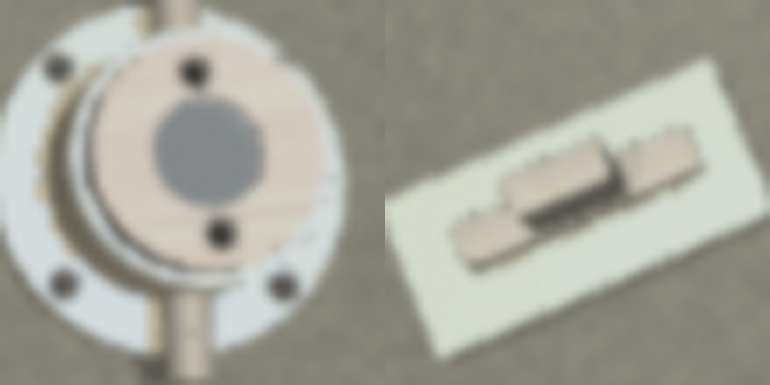

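The left crop shows the ring holes at top px ~(347.4,194.8) and (351.1,218.1). The right crop shows the steel spanner, bar running from lower left to upper right, on the near rest. The choice is confirmed.

```bash
python3 - <<'E'
from h import *
np.set_printoptions(precision=4,suppress=True)
im=np.mean([get_image("top").astype(float) for _ in range(4)],0);g=im.mean(2)
H=[]
for u,v in((347,195),(351,218)):
    p=g[v-5:v+6,u-5:u+6];wt=np.clip(170-p,0,None)
    yy,xx=np.mgrid[v-5:v+6,u-5:u+6];wt*=((yy-v)**2+(xx-u)**2<16)
    c=(wt*xx).sum()/wt.sum(),(wt*yy).sum()/wt.sum();H.append(ray("top",*c,.0685)[:2]);print(c,H[-1])
H=np.array(H);d=H[0]-H[1];print("mid",H.mean(0),"len",np.hypot(*d),"ang",np.degrees(np.arctan2(d[1],d[0])))
# glass
m=((g[185:230,330:372]<168)).astype(np.uint8);n,l,s,ce=cv2.connectedComponentsWithStats(m)
i=l[207-185,349-330];print("glass",ray("top",ce[i][0]+330,ce[i][1]+185,.067),s[i])
q=lambda x,y:((x-385+.5)/7-.5+180,(y+.5)/7-.5+190)
A=ray("top",*q(460,245),.036);B=ray("top",*q(692,152),.036);print("bar",A,B,np.hypot(*(A-B)[:2]),(A+B)/2,np.degrees(np.arctan2(*(A-B)[[1,0]])))
t=[ray("top",*q(x,y),.084) for x,y in((502,185),(600,138),(618,175),(525,215))];print("blade",np.array(t),np.mean(t,0))
for x in range(12):pass
c=[ray("top",*q(x,y),.024) for x,y in((388,203),(711,60))];print("restedge",c,np.degrees(np.arctan2(*(c[0]-c[1])[[1,0]])))
print(R.from_rotvec(ctrl.get_obs()["tool_rot"]).as_matrix())
for t in ("spanner","rest"):
  for d in cut_out("scene",t):
    ys,xs=np.nonzero(d["mask"]);print(t,d["conf"],xs.mean(),ys.mean(),d["mask"].sum())
E
```

```text
(np.float64(347.3364072298045), np.float64(195.00818886019917)) [ 0.5472 -0.2009]
(np.float64(351.09263895843765), np.float64(217.90528650118034)) [ 0.4955 -0.1984]
mid [ 0.5213 -0.1996] len 0.051766689410681466 ang -2.8550946490304976
glass [ 0.5216 -0.2002  0.067 ] [ 12   8  16  28 247]
bar [0.5431 0.1592 0.036 ] [0.561 0.08  0.036] 0.08120922819901089 [0.5521 0.1196 0.036 ] 102.77409107264471
blade [[0.5531 0.1364 0.084 ]
 [0.5627 0.1044 0.084 ]
 [0.5503 0.1005 0.084 ]
 [0.5427 0.1306 0.084 ]] [0.5522 0.118  0.084 ]
restedge [array([0.5624, 0.183 , 0.024 ]), array([0.5926, 0.07  , 0.024 ])] 104.98052140742165
[[ 0.      0.354  -0.9353]
 [ 0.     -0.9353 -0.354 ]
 [-1.     -0.     -0.    ]]
spanner 0.71 290.90219224283305 222.86677908937605 593
spanner 0.65 332.5551330798479 194.72243346007605 263
rest 0.92 291.20750988142294 237.5583003952569 1012
rest 0.88 209.31370967741935 214.41048387096774 1240
```

Emit:
arm_command(plan=[[[0, 0, 0, -7, 0, 0, 0.05], [0, 0, 0, -7, 0, 0, 0.05], [0, 0, 0, -7, 0, 0, 0.05], [0, 0, 0, -7, 0, 0, 0.05], [0, 0, 0, -7, 0, 0, 0.05], [0, 0, 0, -7, 0, 0, 0.05], [0, 0, 0, -7, 0, 0, 0.05], [0, 0, 0, -7, 0, 0, 0.05], [0, 0, 0, -7, 0, 0, 0.05], [0, 0, 0, -7, 0, 0, 0.05], [0, 0, 0, -7, 0, 0, 0.05], [0, 0, 0, -7, 0, 0, 0.05]]], squeeze=40)

```text
t: 2.8
tool_pos: [0.2212, -0.5845, 0.2313]
tool_rot: [0.99, 1.334, -0.99]
contact_force: [0.2, 0.3, -0.2]
opening: 0.0501
```

Emit:
arm_command(plan=[[[0, 0.025, -0.03, 0, 0, 0, 0.05], [0, 0.025, -0.03, 0, 0, 0, 0.05], [0, 0.025, -0.03, 0, 0, 0, 0.05], [0, 0.025, -0.03, 0, 0, 0, 0.05], [0, 0.025, -0.03, 0, 0, 0, 0.05], [0, 0.025, -0.03, 0, 0, 0, 0.05], [0, 0.025, -0.03, 0, 0, 0, 0.05], [0, 0.025, -0.03, 0, 0, 0, 0.05], [0, 0.025, -0.03, 0, 0, 0, 0.05], [0, 0.025, -0.03, 0, 0, 0, 0.05], [0, 0.025, -0.03, 0, 0, 0, 0.05], [0, 0.025, -0.03, 0, 0, 0, 0.05], [0, 0.025, -0.03, 0, 0, 0, 0.05], [0, 0.025, -0.03, 0, 0, 0, 0.05], [0, 0.025, -0.03, 0, 0, 0, 0.05], [0, 0.025, -0.03, 0, 0, 0, 0.05], [0, 0.025, -0.03, 0, 0, 0, 0.05], [0, 0.025, -0.03, 0, 0, 0, 0.05], [0, 0.025, -0.03, 0, 0, 0, 0.05], [0, 0, 0, 0, 0, 0, 0.05]]])

```text
t: 4.47
tool_pos: [0.5203, 0.1294, 0.2329]
tool_rot: [0.995, 1.319, -0.986]
contact_force: [-0.9, -0.4, -0.2]
opening: 0.0499
```

```bash
cat >> h.py <<'E'
def st():
    o=ctrl.get_obs();M=R.from_rotvec(o["tool_rot"]).as_matrix()
    print("t%.1f"%o["t"],"pos",o["tool_pos"].round(4),"jaw %.2f"%np.degrees(np.arctan2(M[1,1],M[0,1])),"xdir",M[:,0].round(4),"F",o["contact_force"].round(2),"T",o["wrist_torque"].round(3),"op %.4f"%o["opening"]);return o,M
def to(P,jaw=None):
    o,M=st();d=M.T@(np.array(P)-o["tool_pos"]);print("tool shift",d.round(4), "turn",None if jaw is None else -(jaw-np.degrees(np.arctan2(M[1,1],M[0,1]))))
E
python3 -c "
from h import *
to([.5515,.119,.045],15)"
```

```text
t4.5 pos [0.5203 0.1294 0.2329] jaw 16.64 xdir [ 0.0139 -0.0035 -0.9999] F [-0.94 -0.37 -0.2 ] T [ 0.023  0.006 -0.023] op 0.0499
tool shift [0.1884 0.0246 0.0175] turn 1.6367144766807868
```

```bash
cat >> h.py <<'E'
def to(P,jaw):
    o,M=st();d=M.T@(np.array(P)-o["tool_pos"]);a=np.radians(jaw)
    y=np.array([np.cos(a),np.sin(a),0]);x=np.array([0,0,-1.]);D=np.c_[x,y,np.cross(x,y)]
    print("shift mm",(d*1000).round(1),"rotvec deg",np.degrees(R.from_matrix(M.T@D).as_rotvec()).round(2))
E
python3 -c "
from h import *
to([.5515,.119,.12],15)"
```

```text
t4.5 pos [0.5203 0.1294 0.2329] jaw 16.64 xdir [ 0.0139 -0.0035 -0.9999] F [-0.94 -0.37 -0.2 ] T [ 0.023  0.006 -0.023] op 0.0499
shift mm [113.4  25.5  18.1] rotvec deg [ 1.63  0.41 -0.71]
```

Emit:
arm_command(plan=[[[0, 0.0128, 0.009, 1.63, 0.41, -0.71, 0.05], [0, 0.0128, 0.009, 0, 0, 0, 0.05], [0.028, 0, 0, 0, 0, 0, 0.05], [0.028, 0, 0, 0, 0, 0, 0.05], [0.028, 0, 0, 0, 0, 0, 0.05], [0.028, 0, 0, 0, 0, 0, 0.05], [0, 0, 0, 0, 0, 0, 0.05], [0, 0, 0, 0, 0, 0, 0.05]]])

```text
t: 5.13
tool_pos: [0.5543, 0.1225, 0.1211]
tool_rot: [1.012, 1.319, -1.005]
contact_force: [0.2, -0.1, 1.2]
opening: 0.0502
```

```bash
python3 -c "
from h import *
to([.5515,.119,.045],15)
im=get_image('scene');u,v=pix('scene',[.55,.12,.06]).astype(int);save(cv2.resize(im[v-50:v+40,u-60:u+60],None,fx=5,fy=5,interpolation=cv2.INTER_CUBIC),'s1.png')"
```

```text
t5.1 pos [0.5543 0.1225 0.1211] jaw 15.39 xdir [ 6.4e-03  3.0e-04 -1.0e+00] F [ 0.23 -0.13  1.2 ] T [ 0.024 -0.029 -0.005] op 0.0502
shift mm [76.  -4.1  2.5] rotvec deg [ 0.39  0.08 -0.36]
```

View pics/s1.png

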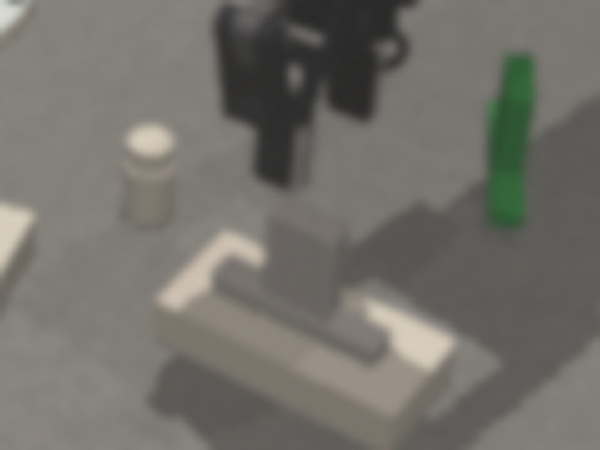

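The crop shows the open jaws above the blade and straddling it, with vial and green look-alike clear. I descend and correct the offset.

Emit:
arm_command(plan=[[[0.0, -0.004, 0.0025, 0.4, 0.08, -0.36, 0.05], [0.025, 0, 0, 0, 0, 0, 0.05], [0.025, 0, 0, 0, 0, 0, 0.05], [0.018, 0, 0, 0, 0, 0, 0.05], [0, 0, 0, 0, 0, 0, 0.05], [0, 0, 0, 0, 0, 0, 0.05]]])

```text
t: 5.68
tool_pos: [0.5598, 0.1183, 0.0662]
tool_rot: [1.025, 1.304, -1.002]
contact_force: [0.1, 0.9, 0.6]
opening: 0.0498
```

```bash
python3 -c "
from h import *
to([.5515,.119,.045],15)"
```

```text
t5.7 pos [0.5598 0.1183 0.0662] jaw 14.87 xdir [ 0.0211  0.0012 -0.9998] F [0.12 0.86 0.6 ] T [-0.001 -0.001 -0.004] op 0.0498
shift mm [21.  -8.3 -2.9] rotvec deg [-0.13  0.25 -1.19]
```

Emit:
arm_command(plan=[[[0, -0.004, -0.0015, 0, 0.13, -0.6, 0.05], [0, -0.004, -0.0015, 0, 0.12, -0.6, 0.05], [0, 0, 0, 0, 0, 0, 0.05], [0, 0, 0, 0, 0, 0, 0.05]]])

```text
t: 6.02
tool_pos: [0.5546, 0.1193, 0.0737]
tool_rot: [1.02, 1.315, -1.011]
contact_force: [0.7, -0.2, 0.2]
opening: 0.0498
```

```bash
python3 -c "
from h import *
to([.5515,.119,.045],15)"
```

```text
t6.0 pos [0.5546 0.1193 0.0737] jaw 14.85 xdir [ 7.9e-03  6.0e-04 -1.0e+00] F [ 0.66 -0.25  0.24] T [-0.049 -0.015  0.02 ] op 0.0498
shift mm [28.7 -3.3 -0.5] rotvec deg [-0.15  0.08 -0.45]
```

Emit:
arm_command(plan=[[[0, 0, 0, 0, 0, 0, 0.05], [0, 0, 0, 0, 0, 0, 0.05]]])

```text
t: 6.18
tool_pos: [0.5557, 0.1195, 0.0756]
tool_rot: [1.021, 1.312, -1.009]
contact_force: [0.4, -0.0, 0.7]
opening: 0.0501
```

```bash
python3 -c "
from h import *
for i in range(3): to([.5515,.119,.045],15); get_image('top')"
```

```text
t6.2 pos [0.5557 0.1195 0.0756] jaw 14.86 xdir [ 1.100e-02  8.000e-04 -9.999e-01] F [ 0.36 -0.03  0.7 ] T [0.004 0.014 0.029] op 0.0501
shift mm [30.6 -4.5 -0.6] rotvec deg [-0.14  0.12 -0.62]
t6.2 pos [0.5557 0.1195 0.0757] jaw 14.86 xdir [ 1.110e-02  9.000e-04 -9.999e-01] F [-0.51  0.56  0.39] T [ 0.057 -0.062  0.029] op 0.0502
shift mm [30.6 -4.6 -0.6] rotvec deg [-0.14  0.11 -0.63]
t6.3 pos [0.5555 0.1195 0.0753] jaw 14.86 xdir [ 1.050e-02  8.000e-04 -9.999e-01] F [-0.26 -0.64  0.67] T [ 0.011 -0.022 -0.02 ] op 0.0500
shift mm [30.3 -4.3 -0.6] rotvec deg [-0.14  0.11 -0.6 ]
```

Emit:
arm_command(plan=[[[0.01, 0, 0, 0, 0, 0, 0.05]]])

```text
t: 6.42
tool_pos: [0.5571, 0.1196, 0.0668]
tool_rot: [1.022, 1.31, -1.007]
contact_force: [0.5, 0.8, 0.7]
opening: 0.0499
```

```bash
python3 -c "
from h import *
for i in range(4): to([.5515,.119,.045],15); get_image('top')"
```

```text
t6.4 pos [0.5571 0.1196 0.0668] jaw 14.86 xdir [ 0.0141  0.0011 -0.9999] F [0.46 0.76 0.72] T [-0.01  -0.055 -0.016] op 0.0499
shift mm [21.7 -5.8 -0.9] rotvec deg [-0.14  0.15 -0.8 ]
t6.5 pos [0.5548 0.1194 0.0633] jaw 14.86 xdir [ 8.8e-03  7.0e-04 -1.0e+00] F [-2.31 -0.44 -1.17] T [0.005 0.033 0.008] op 0.0501
shift mm [18.2 -3.5 -0.5] rotvec deg [-0.14  0.09 -0.5 ]
t6.5 pos [0.554  0.1194 0.0629] jaw 14.86 xdir [ 6.6e-03  5.0e-04 -1.0e+00] F [-1.26  1.01  0.25] T [-0.003 -0.002  0.066] op 0.0498
shift mm [17.9 -2.7 -0.3] rotvec deg [-0.14  0.07 -0.37]
t6.6 pos [0.5542 0.1193 0.0633] jaw 14.85 xdir [ 6.9e-03  5.0e-04 -1.0e+00] F [-0.27  0.13  1.31] T [-0.014  0.041 -0.011] op 0.0499
shift mm [18.3 -2.8 -0.4] rotvec deg [-0.15  0.07 -0.39]
```

Emit:
arm_command(plan=[[[0.006, -0.001, -0.0002, -0.1, 0.03, -0.2, 0.05], [0.006, -0.001, -0.0001, 0, 0.03, -0.2, 0.05], [0.006, 0, 0, 0, 0, 0, 0.05]]])

```text
t: 6.87
tool_pos: [0.5536, 0.1193, 0.0458]
tool_rot: [1.016, 1.319, -1.013]
contact_force: [-0.7, -0.3, -0.3]
opening: 0.0502
```

```bash
cat >> h.py <<'E'
def settle(n=3):
    for _ in range(n): get_image("top")
E
python3 -c "
from h import *
settle();to([.5515,.119,.045],15)"
```

```text
t7.0 pos [0.5528 0.1192 0.0451] jaw 14.97 xdir [ 7.e-04 -2.e-04 -1.e+00] F [-0.13  1.13  0.42] T [ 0.041 -0.026  0.007] op 0.0501
shift mm [ 0.1 -1.3 -0.2] rotvec deg [-0.03  0.02 -0.04]
```

Emit:
arm_command(plan=[[[0, 0, 0, 0, 0, 0, 0.0], [0, 0, 0, 0, 0, 0, 0.0], [0, 0, 0, 0, 0, 0, 0.0], [0, 0, 0, 0, 0, 0, 0.0], [0, 0, 0, 0, 0, 0, 0.0], [0, 0, 0, 0, 0, 0, 0.0]]], squeeze=60)

```text
t: 7.52
tool_pos: [0.5532, 0.1192, 0.0455]
tool_rot: [1.015, 1.32, -1.014]
contact_force: [0.1, -0.1, -1.7]
opening: 0.0133
```

```bash
python3 -c "
from h import *
settle(2);to([.5515,.119,.125],15)"
```

```text
t7.6 pos [0.5531 0.1192 0.0455] jaw 14.96 xdir [ 1.5e-03 -1.0e-04 -1.0e+00] F [ 1.76 -0.52 -1.37] T [ 0.002 -0.032 -0.   ] op 0.0133
shift mm [-79.5  -1.5  -0.2] rotvec deg [-0.04  0.03 -0.08]
```

Emit:
arm_command(plan=[[[-0.01, 0, 0, 0, 0, 0, 0.0], [-0.015, 0, 0, 0, 0, 0, 0.0], [-0.02, 0, 0, 0, 0, 0, 0.0], [-0.02, 0, 0, 0, 0, 0, 0.0], [-0.02, 0, 0, 0, 0, 0, 0.0], [-0.02, 0, 0, 0, 0, 0, 0.0], [-0.01, 0, 0, 0, 0, 0, 0.0]]])

```text
t: 8.2
tool_pos: [0.547, 0.1188, 0.1604]
tool_rot: [1.008, 1.333, -1.025]
contact_force: [0.8, -0.2, -3.2]
opening: 0.013
```

```bash
python3 - <<'E'
from h import *
np.set_printoptions(precision=4,suppress=True)
settle(3);im=get_image('scene');to([.5213,-.1998,.165],87.1)
o=ctrl.get_obs()
M=R.from_rotvec(o["tool_rot"]).as_matrix();sp=o["tool_pos"]+M[:,0]*.0215
ax=-M[:,2]*-1 # spanner +x = tool z dir (jaw-90)
for n in("pin_a","pin_b","spanner"):
    for d in mark_of("scene",n): print(n,round(d["conf"],2),w("scene",d["at"]),(M.T@(w("scene",d["at"])-o["tool_pos"])).round(4))
u,v=pix('scene',sp).astype(int);v0=max(v-60,0)
for s in(-.026,.026): print("pred tip",(pix("scene",sp+M[:,2]*s+M[:,0]*.009)-[u-60,v0])*5)
for s in(-.042,.042): print("pred end",(pix("scene",sp+M[:,2]*s)-[u-60,v0])*5)
save(cv2.resize(im[v0:v+50,u-60:u+60],None,fx=5,fy=5,interpolation=cv2.INTER_CUBIC),'s2.png')
E
```

```text
t8.4 pos [0.5456 0.1186 0.1566] jaw 14.97 xdir [-0.0195 -0.002  -0.9998] F [-0.9  -0.81 -3.6 ] T [ 0.003 -0.047 -0.001] op 0.0132
shift mm [  -7.3 -105.8  301.3] rotvec deg [-72.13  -0.85   0.84]
pin_a 0.88 [0.5382 0.1497 0.1246] [ 0.0321  0.0016 -0.0319]
pin_a 0.83 [0.5529 0.0934 0.1256] [0.0309 0.0012 0.0263]
pin_a 0.73 [0.3718 0.081  0.0034] [ 0.1566 -0.1746 -0.0081]
pin_a 0.66 [0.416  0.1181 0.0005] [ 0.1586 -0.1223 -0.0325]
pin_a 0.63 [0.5441 0.1177 0.1312] [ 0.0254 -0.0012  0.0006]
pin_b 0.88 [0.5382 0.1497 0.1246] [ 0.0321  0.0016 -0.0319]
pin_b 0.83 [0.5529 0.0934 0.1256] [0.0309 0.0012 0.0263]
pin_b 0.73 [0.3718 0.081  0.0034] [ 0.1566 -0.1746 -0.0081]
pin_b 0.66 [0.416  0.1181 0.0005] [ 0.1586 -0.1223 -0.0325]
pin_b 0.63 [0.5441 0.1177 0.1312] [ 0.0254 -0.0012  0.0006]
spanner 0.84 [0.5454 0.1201 0.1326] [ 0.0239  0.0006 -0.0014]
spanner 0.62 [0.3925 0.0975 0.0074] [ 0.1522 -0.1505 -0.0187]
pred tip [356.0382 344.5426]
pred tip [246.1123 297.4126]
pred end [393.0563 342.5364]
pred end [214.1975 266.5675]
```

View pics/s2.png

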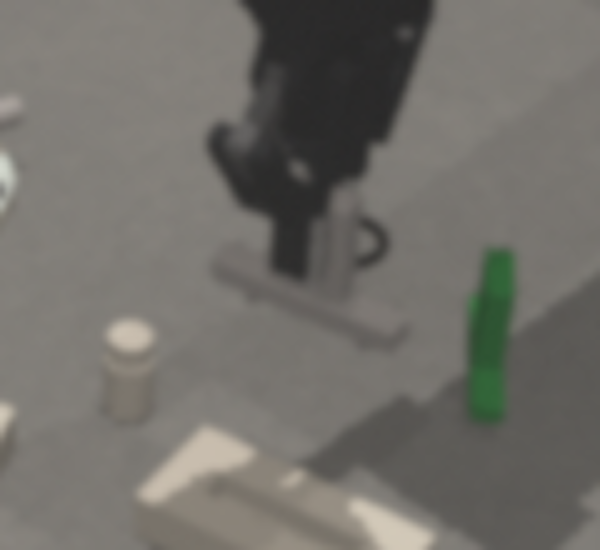

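The crop shows the spanner held level, with pins at about (252,298) and (367,343). That is about 2–3 mm off centre in the grip, toward tool −z. Now I carry it to above the ring.

Emit:
arm_command(plan=[[[-0.0005, -0.0066, 0.0188, 0, -0.2, 0.2, 0], [-0.0005, -0.0066, 0.0188, 0, -0.2, 0.2, 0], [-0.0005, -0.0066, 0.0188, 0, -0.2, 0.2, 0], [-0.0005, -0.0066, 0.0188, 0, -0.2, 0.2, 0], [-0.0005, -0.0066, 0.0188, 0, 0, 0, 0], [-0.0005, -0.0066, 0.0188, 0, 0, 0, 0], [-0.0005, -0.0066, 0.0188, 0, 0, 0, 0], [-0.0005, -0.0066, 0.0188, 0, 0, 0, 0], [-0.0005, -0.0066, 0.0188, 0, 0, 0, 0], [-0.0005, -0.0066, 0.0188, 0, 0, 0, 0], [-0.0005, -0.0066, 0.0188, 0, 0, 0, 0], [-0.0005, -0.0066, 0.0188, 0, 0, 0, 0], [-0.0005, -0.0066, 0.0188, 0, 0, 0, 0], [-0.0005, -0.0066, 0.0188, 0, 0, 0, 0], [-0.0005, -0.0066, 0.0188, 0, 0, 0, 0], [0, 0, 0, 0, 0, 0, 0]]])

```text
t: 9.88
tool_pos: [0.509, -0.1893, 0.1409]
tool_rot: [0.992, 1.356, -1.04]
contact_force: [0.4, -1.0, -2.3]
opening: 0.0132
```

Emit:
arm_command(plan=[[[0, 0, 0, -6, 0, 0, 0], [0, 0, 0, -6, 0, 0, 0], [0, 0, 0, -6, 0, 0, 0], [0, 0, 0, -6, 0, 0, 0], [0, 0, 0, -6, 0, 0, 0], [0, 0, 0, -6, 0, 0, 0], [0, 0, 0, -6, 0, 0, 0], [0, 0, 0, -6, 0, 0, 0], [0, 0, 0, -6, 0, 0, 0], [0, 0, 0, -6, 0, 0, 0], [0, 0, 0, -6, 0, 0, 0], [0, 0, 0, -3, 0, 0, 0]]])

```text
t: 10.88
tool_pos: [0.5009, -0.1822, 0.1238]
tool_rot: [0.044, 1.638, -0.024]
contact_force: [0.5, -0.2, -3.1]
opening: 0.0135
```

```bash
python3 -c "
from h import *
settle(3);to([.5213,-.1998,.125],87.1)"
```

```text
t11.0 pos [ 0.501  -0.1823  0.124 ] jaw 87.19 xdir [-0.067   0.0138 -0.9977] F [-0.25 -0.21 -2.31] T [ 0.008 -0.116  0.031] op 0.0133
shift mm [ -2.6 -16.5  21. ] rotvec deg [ 0.11 -3.88 -0.6 ]
```

Emit:
arm_command(plan=[[[-0.002, -0.004, 0.005, 0, -1.3, -0.2, 0], [-0.002, -0.004, 0.005, 0, -1.3, -0.2, 0], [-0.002, -0.004, 0.005, 0, -1.3, -0.2, 0], [-0.002, -0.004, 0.005, 0, 0, 0, 0]]])

```text
t: 11.37
tool_pos: [0.5209, -0.1993, 0.13]
tool_rot: [0.041, 1.566, -0.04]
contact_force: [-0.0, 0.8, -3.0]
opening: 0.0134
```

```bash
python3 -c "
from h import *
settle(3);to([.5213,-.1998,.125],87.1)"
```

```text
t11.5 pos [ 0.5215 -0.1996  0.1306] jaw 87.05 xdir [ 0.0039  0.     -1.    ] F [ 0.12  0.46 -3.38] T [-0.016  0.041 -0.01 ] op 0.0136
shift mm [ 5.6 -0.2 -0.2] rotvec deg [-0.05  0.22 -0.01]
```

```bash
python3 - <<'E'
from h import *
np.set_printoptions(precision=4,suppress=True)
o=ctrl.get_obs();M=R.from_rotvec(o["tool_rot"]).as_matrix()
out=[]
for c in("scene","top"):
    im=np.mean([get_image(c).astype(float) for _ in range(3)],0).astype(np.uint8)
    for n in("pin_a","spanner"):
        for d in mark_of(c,n):
            l=M.T@(w(c,d["at"])-o["tool_pos"])
            if np.abs(l).max()<.06: print(c,n,round(d["conf"],2),l)
    sp=o["tool_pos"]+M[:,0]*.0215;u,v=pix(c,sp).astype(int);k=6
    out.append(cv2.resize(im[v-40:v+40,u-32:u+32],None,fx=k,fy=k,interpolation=cv2.INTER_CUBIC))
    for s in(-.042,.042,): print(c,"bar end mid",((pix(c,sp+M[:,2]*s-M[:,0]*.006)-[u-32,v-40]+.5)*k))
    for s in(-.026,.026): print(c,"tip",((pix(c,sp+M[:,2]*s+M[:,0]*.009)-[u-32,v-40]+.5)*k))
save(np.hstack(out),"s3.png")
E
```

```text
scene pin_a 0.81 [ 0.0313  0.0032 -0.0288]
scene pin_a 0.79 [0.0298 0.003  0.024 ]
scene spanner 0.65 [ 0.023   0.0002 -0.0042]
scene bar end mid [279.6025 200.7982]
scene bar end mid [110.338  262.3687]
scene tip [249.3872 242.8834]
scene tip [145.582  281.3471]
top pin_a 0.38 [ 0.0346 -0.0015  0.0249]
top bar end mid [222.1123 361.5176]
top bar end mid [183.4697 126.3139]
top tip [204.1136 321.2691]
top tip [180.7486 178.1793]
```

View pics/s3.png

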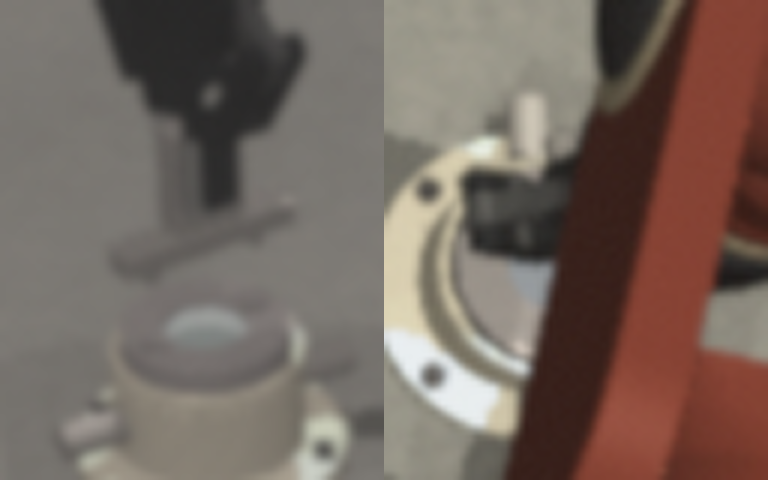

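In the left (scene) crop the pins are at about (150,277) and (255,240), against predicted (146,281) and (249,243). The ring is directly below, its far hole near (262,300). The top view is hidden by the arm. I check the ring in the same scene camera to cancel bias.

```bash
python3 - <<'E'
from h import *
np.set_printoptions(precision=4,suppress=True)
o=ctrl.get_obs();M=R.from_rotvec(o["tool_rot"]).as_matrix();sp=o["tool_pos"]+M[:,0]*.0215
u,v=pix("scene",sp).astype(int)
im=np.mean([get_image("scene").astype(float) for _ in range(4)],0);g=im.mean(2)
C=np.array([.5213,-.1998,.067])
cr=lambda p:((p-[u-32,v-40]+.5)*6).round(1)
print("pred glass",cr(pix("scene",C)))
a=np.radians(-2.9);d=np.array([np.cos(a),np.sin(a),0])
print("pred holes",cr(pix("scene",C+d*.026+[0,0,.002])),cr(pix("scene",C-d*.026+[0,0,.002])))
print("ring L/R/front", [cr(pix("scene",C+[0,0,.003]+.037*np.array([np.cos(t),np.sin(t),0]))) for t in np.arange(0,6.28,.785)])
# glass: bluish-bright
b=im[:,:,2]-im[:,:,0]
sub=b[v-40:v+40,u-32:u+32];np.set_printoptions(linewidth=220)
print(sub[49:60,22:46].round().astype(int))
gs=g[v-40:v+40,u-32:u+32];print(gs[46:64,16:52].round().astype(int))
E
```

```text
pred glass [201.9 327.6]
pred holes [150.2 343.6] [252.  304.1]
ring L/R/front [array([130.4, 352.2]), array([188. , 370.5]), array([253.8, 359.6]), array([287.4, 326.8]), array([270.4, 292.1]), array([214.5, 275.3]), array([151.3, 285. ]), array([115.9, 316.5])]
[[-8 -8 -8 -8 -8 -8 -8 -8 -8 -7 -8 -8 -7 -8 -8 -8 -8 -8 -8 -8 -8 -8 -8 -8]
 [-8 -9 -8 -8 -8 -7 -8 -8 -7 -7 -6 -6 -6 -5 -6 -7 -7 -8 -8 -7 -8 -7 -8 -8]
 [-8 -8 -8 -8 -8 -8 -7 -6 -4 -3 -3 -3 -3 -2 -3 -4 -4 -6 -7 -7 -7 -7 -8 -8]
 [-8 -8 -8 -8 -7 -6 -5 -3 -2 -1 -1 -1 -1 -1 -1 -1 -1 -3 -5 -7 -8 -8 -8 -8]
 [-8 -8 -8 -8 -7 -5 -2  0  0  0  0  0  0  0  1  0  0 -1 -3 -6 -8 -9 -8 -8]
 [-8 -8 -8 -8 -7 -4 -1  0  1  1  1  2  1  1  1  1  0  0 -2 -5 -7 -8 -8 -8]
 [-8 -8 -8 -8 -6 -4 -1  1  1  2  2  2  2  2  2  2  1 -1 -3 -6 -7 -8 -8 -8]
 [-8 -8 -8 -8 -8 -6 -3 -1  0  2  2  2  2  2  2  1 -1 -2 -5 -7 -8 -8 -8 -8]
 [-8 -8 -8 -8 -7 -7 -6 -4 -2 -1 -1  0  0  0 -1 -2 -4 -6 -7 -8 -8 -8 -8 -8]
 [-8 -7 -8 -8 -8 -8 -7 -7 -6 -6 -5 -5 -5 -5 -6 -6 -7 -7 -7 -7 -8 -8 -8 -8]
 [-8 -8 -7 -8 -8 -7 -8 -8 -8 -8 -7 -7 -7 -7 -8 -8 -8 -8 -7 -7 -8 -7 -7 -7]]
[[120 119 
[... 1936 characters left out ...]
08 110 111 112 113 113 114 115 115 115 115 114 113 112 112 111 111 110 109 107 103  98  94  99 127 149 135 116]
 [113 115 121 125 117 104 100 102 105 108 110 112 112 113 113 114 114 114 114 113 113 112 111 110 109 107 104 102  97  94  95 105 123 134 123 110]
 [112 113 118 125 124 113 103 100 101 103 106 108 109 110 111 113 112 112 112 111 111 110 108 106 104 101  99  97  97  99 107 116 121 118 110 104]
 [112 113 115 122 126 123 114 106 102 101 102 104 105 106 107 108 108 107 107 107 106 104 103 101  99  98  98 101 106 115 122 123 117 109 102 101]
 [113 114 117 121 125 128 126 119 111 106 104 104 104 103 104 104 104 104 104 104 103 102 100 100 101 102 107 115 124 129 128 122 113 106 105 109]]
```

Emit:
arm_command(plan=[[[0.005, 0, 0.001, 0, 0.1, 0, 0], [0.005, 0, 0.001, 0, 0.1, 0, 0], [0.005, 0, 0, 0, 0, 0, 0], [0.005, 0, 0, 0, 0, 0, 0], [0.004, 0, 0, 0, 0, 0, 0]]])

```text
t: 12.63
tool_pos: [0.5238, -0.1993, 0.1046]
tool_rot: [0.04, 1.57, -0.04]
contact_force: [0.2, 0.1, -3.6]
opening: 0.0132
```

```bash
python3 -c "
from h import *
settle(3);to([.5235,-.1999,.1],87.1)"
```

```text
t12.8 pos [ 0.5235 -0.1992  0.1046] jaw 87.09 xdir [ 1.e-04  3.e-04 -1.e+00] F [ 0.42  0.09 -2.12] T [-0.013 -0.059  0.03 ] op 0.0136
shift mm [ 4.6 -0.7  0.1] rotvec deg [-0.01  0.   -0.02]
```

Emit:
arm_command(plan=[[[0.002, -0.0006, 0, 0, 0, 0, 0], [0.002, 0, 0, 0, 0, 0, 0], [0.001, 0, 0, 0, 0, 0, 0]]])

```text
t: 13.03
tool_pos: [0.5241, -0.2002, 0.1001]
tool_rot: [0.039, 1.569, -0.04]
contact_force: [-0.2, 0.5, -2.1]
opening: 0.0135
```

```bash
python3 -c "
from h import *
settle(2);to([.5235,-.1999,.1],87.1)"
```

```text
t13.1 pos [ 0.5239 -0.2001  0.1   ] jaw 87.09 xdir [ 1.2e-03 -5.0e-04 -1.0e+00] F [ 0.3   0.91 -2.67] T [ 0.05  -0.045  0.045] op 0.0130
shift mm [ 0.   0.2 -0.4] rotvec deg [-0.01  0.07  0.02]
```

Emit:
arm_command(plan=[[[0.002, 0, 0, 0, 0, 0, 0]]])

```text
t: 13.22
tool_pos: [0.5243, -0.2004, 0.0986]
tool_rot: [0.039, 1.568, -0.041]
contact_force: [1.5, 0.2, -2.8]
opening: 0.0131
```

```bash
python3 -c "
from h import *
settle(2);to([.5235,-.1999,.0915],87.1)"
```

```text
t13.3 pos [ 0.5238 -0.2001  0.0978] jaw 87.09 xdir [ 1.e-03 -3.e-04 -1.e+00] F [ 0.18 -0.07 -3.78] T [0.007 0.03  0.014] op 0.0133
shift mm [ 6.3  0.1 -0.3] rotvec deg [-0.01  0.06  0.01]
```

Emit:
arm_command(plan=[[[0.002, 0, 0, 0, 0, 0, 0], [0.0015, 0, 0, 0, 0, 0, 0]]])

```text
t: 13.48
tool_pos: [0.5241, -0.2002, 0.0945]
tool_rot: [0.039, 1.569, -0.04]
contact_force: [-0.2, -0.3, -3.1]
opening: 0.0129
```

```bash
python3 -c "
from h import *
settle(2);to([.5235,-.1999,.0915],87.1)"
```

```text
t13.6 pos [ 0.5239 -0.2001  0.0943] jaw 87.09 xdir [ 1.2e-03 -4.0e-04 -1.0e+00] F [ 0.1   0.36 -3.79] T [ 0.065 -0.049  0.058] op 0.0133
shift mm [ 2.8  0.2 -0.4] rotvec deg [-0.01  0.07  0.02]
```

Emit:
arm_command(plan=[[[0.0015, 0, 0, 0, 0, 0, 0], [0.001, 0, 0, 0, 0, 0, 0]]])

```text
t: 13.75
tool_pos: [0.5241, -0.2002, 0.0919]
tool_rot: [0.039, 1.569, -0.04]
contact_force: [-0.1, 0.5, -2.2]
opening: 0.0131
```

```bash
python3 -c "
from h import *
settle(2);to([.5235,-.1999,.0915],87.1)"
```

```text
t13.8 pos [ 0.524  -0.2002  0.0918] jaw 87.09 xdir [ 1.5e-03 -6.0e-04 -1.0e+00] F [ 0.45 -0.68 -3.99] T [0.019 0.005 0.024] op 0.0132
shift mm [ 0.3  0.2 -0.5] rotvec deg [-0.01  0.09  0.03]
```

Both pins have dropped in with no contact force. Next I feel for the seat.

Emit:
arm_command(plan=[[[0.001, 0, 0, 0, 0, 0, 0]]])

```text
t: 13.93
tool_pos: [0.5243, -0.2003, 0.0914]
tool_rot: [0.039, 1.568, -0.04]
contact_force: [-1.6, 1.2, 6.8]
opening: 0.0132
```

```bash
python3 -c "
from h import *
settle(2);to([.5235,-.1999,.0915],87.1)"
```

```text
t14.0 pos [ 0.5243 -0.2003  0.0914] jaw 87.09 xdir [ 1.9e-03 -8.0e-04 -1.0e+00] F [-0.56  0.06 -0.07] T [0.171 0.207 0.018] op 0.0134
shift mm [-0.1  0.4 -0.8] rotvec deg [-0.01  0.11  0.04]
```

Emit:
arm_command(plan=[[[0.001, 0, 0, 0, 0, 0, 0]]])

```text
t: 14.12
tool_pos: [0.5244, -0.2003, 0.0914]
tool_rot: [0.039, 1.569, -0.04]
contact_force: [-3.3, 1.7, 5.9]
opening: 0.0133
```

```bash
python3 -c "
from h import *
settle(2);to([.5235,-.1999,.0915],87.1)"
```

```text
t14.2 pos [ 0.5244 -0.2004  0.0914] jaw 87.09 xdir [ 1.8e-03 -8.0e-04 -1.0e+00] F [-3.88  1.39  5.32] T [ 0.388  0.767 -0.011] op 0.0132
shift mm [-0.1  0.4 -0.9] rotvec deg [-0.01  0.11  0.04]
```

Seated: z 0.0914 held steady under about 8 N down, consistent with the bar flat on the ring. I start turning clockwise gently.

Emit:
arm_command(plan=[[[0, -0.0001, 0, 2.5, 0, 0, 0], [0, -0.0001, 0, 2.5, 0, 0, 0], [0, -0.0001, 0, 2.5, 0, 0, 0], [0, -0.0001, 0, 2.5, 0, 0, 0]]])

```text
t: 14.55
tool_pos: [0.5242, -0.1998, 0.0915]
tool_rot: [0.18, 1.562, -0.179]
contact_force: [-1.3, 0.6, 0.6]
opening: 0.0133
```

```bash
python3 -c "
from h import *
st();settle(1);st()"
```

```text
t14.6 pos [ 0.5242 -0.1998  0.0915] jaw 76.90 xdir [ 1.4e-03  5.0e-04 -1.0e+00] F [-1.32  0.62  0.65] T [0.113 0.336 0.296] op 0.0133
t14.6 pos [ 0.5242 -0.1998  0.0915] jaw 76.81 xdir [ 1.4e-03  5.0e-04 -1.0e+00] F [-1.78  0.64  0.68] T [0.114 0.327 0.244] op 0.0133
```

Emit:
arm_command(plan=[[[0.0001, -0.0001, 0, 2.5, 0, 0, 0], [0, -0.0001, 0, 2.5, 0, 0, 0], [0, -0.0001, 0, 2.5, 0, 0, 0], [0, -0.0001, 0, 2.5, 0, 0, 0], [0.0001, -0.0001, 0, 2.5, 0, 0, 0], [0, -0.0001, 0, 2.5, 0, 0, 0]]])

```text
t: 15.1
tool_pos: [0.524, -0.2005, 0.0915]
tool_rot: [0.385, 1.535, -0.386]
contact_force: [-2.2, 0.5, 0.3]
opening: 0.0136
```

```bash
python3 -c "
from h import *
st()"
```

```text
t15.1 pos [ 0.524  -0.2005  0.0915] jaw 61.83 xdir [ 0.0012 -0.0014 -1.    ] F [-2.16  0.45  0.28] T [0.137 0.319 0.427] op 0.0136
```

Emit:
arm_command(plan=[[[0.0001, -0.0001, 0, 2.5, 0, 0, 0], [0, -0.0001, 0, 2.5, 0, 0, 0], [0, -0.0001, 0, 2.5, 0, 0, 0], [0, -0.0001, 0, 2.5, 0, 0, 0], [0.0001, -0.0001, 0, 2.5, 0, 0, 0], [0, -0.0001, 0, 2.5, 0, 0, 0]]])

```text
t: 15.6
tool_pos: [0.5236, -0.2011, 0.0914]
tool_rot: [0.588, 1.487, -0.592]
contact_force: [-2.0, 0.7, -0.2]
opening: 0.0133
```

```bash
python3 -c "
from h import *
to([.5213+.0024*.766,-.1998-.0024*.643,.0914],50)"
```

```text
t15.6 pos [ 0.5236 -0.2011  0.0914] jaw 46.78 xdir [ 7.0e-04 -3.2e-03 -1.0e+00] F [-2.05  0.74 -0.23] T [0.192 0.291 0.359] op 0.0133
shift mm [ 0.  -0.4 -0.2] rotvec deg [-3.22  0.15  0.11]
```

Emit:
arm_command(plan=[[[0.0001, -0.0002, 0, 2.5, 0, 0, 0], [0, -0.0001, 0, 2.5, 0, 0, 0], [0, -0.0001, 0, 2.5, 0, 0, 0], [0.0001, -0.0001, 0, 2.5, 0, 0, 0]]])

```text
t: 15.93
tool_pos: [0.5232, -0.2016, 0.0915]
tool_rot: [0.722, 1.444, -0.728]
contact_force: [-2.4, 1.3, 2.3]
opening: 0.0135
```

```bash
python3 -c "
from h import *
st()"
```

```text
t15.9 pos [ 0.5232 -0.2016  0.0915] jaw 36.74 xdir [ 6.0e-04 -4.1e-03 -1.0e+00] F [-2.38  1.3   2.33] T [0.261 0.382 0.329] op 0.0135
```

Emit:
arm_command(plan=[[[0.0001, -0.0001, 0, 2, 0, 0, 0], [0, -0.0001, 0, 2, 0, 0, 0]]])

```text
t: 16.1
tool_pos: [0.523, -0.2017, 0.0915]
tool_rot: [0.775, 1.424, -0.782]
contact_force: [-1.3, 0.4, 0.8]
opening: 0.0131
```

```bash
python3 -c "
from h import *
st()"
```

```text
t16.1 pos [ 0.523  -0.2017  0.0915] jaw 32.75 xdir [ 4.0e-04 -4.5e-03 -1.0e+00] F [-1.26  0.39  0.81] T [0.242 0.245 0.379] op 0.0131
```

Emit:
arm_command(plan=[[[0.0001, -0.0001, 0, 2, 0, 0, 0], [0, -0.0001, 0, 1.5, 0, 0, 0]]])

```text
t: 16.27
tool_pos: [0.5229, -0.2018, 0.0915]
tool_rot: [0.822, 1.406, -0.828]
contact_force: [-1.8, 0.5, 1.3]
opening: 0.0131
```

```bash
python3 -c "
from h import *
to([.5213+.0024*.5,-.1998-.0024*.87,.0914],30)"
```

```text
t16.3 pos [ 0.5229 -0.2018  0.0915] jaw 29.28 xdir [ 3.0e-04 -4.8e-03 -1.0e+00] F [-1.77  0.5   1.33] T [0.176 0.247 0.347] op 0.0131
shift mm [ 0.1 -0.4 -0.1] rotvec deg [-0.72  0.25  0.12]
```

Emit:
arm_command(plan=[[[0.0001, -0.0002, 0, 1.5, 0.1, 0, 0], [0, -0.0001, 0, 1.5, 0, 0, 0]]])

```text
t: 16.43
tool_pos: [0.5227, -0.2019, 0.0915]
tool_rot: [0.862, 1.39, -0.867]
contact_force: [-1.4, 0.9, 0.9]
opening: 0.0132
```

```bash
python3 -c "
from h import *
st()"
```

```text
t16.4 pos [ 0.5227 -0.2019  0.0915] jaw 26.27 xdir [-2.0e-04 -3.4e-03 -1.0e+00] F [-1.41  0.88  0.89] T [0.246 0.328 0.382] op 0.0132
```

Emit:
arm_command(plan=[[[0.0001, -0.0001, 0, 1.5, 0, 0, 0]]])

```text
t: 16.52
tool_pos: [0.5227, -0.202, 0.0915]
tool_rot: [0.883, 1.381, -0.888]
contact_force: [-2.2, 0.6, 1.9]
opening: 0.0135
```

```bash
python3 -c "
from h import *
st()"
```

```text
t16.5 pos [ 0.5227 -0.202   0.0915] jaw 24.75 xdir [-2.0e-04 -3.5e-03 -1.0e+00] F [-2.18  0.64  1.94] T [0.236 0.315 0.386] op 0.0135
```

Emit:
arm_command(plan=[[[0.0001, -0.0001, 0, 1.5, 0, 0, 0]]])

```text
t: 16.6
tool_pos: [0.5226, -0.202, 0.0915]
tool_rot: [0.903, 1.372, -0.908]
contact_force: [-2.0, 1.7, 1.1]
opening: 0.0134
```

```bash
python3 -c "
from h import *
st()"
```

```text
t16.6 pos [ 0.5226 -0.202   0.0915] jaw 23.24 xdir [-2.0e-04 -3.5e-03 -1.0e+00] F [-1.98  1.74  1.1 ] T [0.295 0.321 0.583] op 0.0134
```

Emit:
arm_command(plan=[[[0, 0, 0, 0.7, 0, 0, 0]]])

```text
t: 16.68
tool_pos: [0.5226, -0.2019, 0.0915]
tool_rot: [0.911, 1.369, -0.917]
contact_force: [-1.4, 1.8, 0.8]
opening: 0.0129
```

```bash
python3 -c "
from h import *
st();settle(1);st()"
```

```text
t16.7 pos [ 0.5226 -0.2019  0.0915] jaw 22.57 xdir [-5.0e-04 -3.5e-03 -1.0e+00] F [-1.36  1.77  0.76] T [0.24  0.343 0.787] op 0.0129
t16.7 pos [ 0.5226 -0.2019  0.0914] jaw 22.57 xdir [-5.0e-04 -3.6e-03 -1.0e+00] F [-1.42  0.32  1.25] T [0.252 0.263 0.622] op 0.0133
```

Emit:
arm_command(plan=[[[0, 0, 0, 0.7, 0, 0, 0]]])

```text
t: 16.82
tool_pos: [0.5225, -0.2019, 0.0915]
tool_rot: [0.919, 1.365, -0.925]
contact_force: [-2.3, 0.7, 1.6]
opening: 0.0135
```

```bash
python3 -c "
from h import *
st();settle(1);st()"
```

```text
t16.8 pos [ 0.5225 -0.2019  0.0915] jaw 21.96 xdir [-7.0e-04 -3.8e-03 -1.0e+00] F [-2.31  0.66  1.58] T [0.245 0.353 0.983] op 0.0135
t16.9 pos [ 0.5225 -0.2019  0.0915] jaw 21.91 xdir [-7.0e-04 -3.8e-03 -1.0e+00] F [-2.97  1.09  0.78] T [0.304 0.331 0.903] op 0.0133
```

The torque climbs steeply past 0.9 N·m with little rotation, and the angle is in the expected range, so the ring is on its stop. I back off about 4° and draw the pins straight out.

Emit:
arm_command(plan=[[[0, 0, 0, -1.5, 0, 0, 0], [0, 0, 0, -1.5, 0, 0, 0], [0, 0, 0, -1.5, 0, 0, 0]]])

```text
t: 17.12
tool_pos: [0.5234, -0.2017, 0.0915]
tool_rot: [0.862, 1.389, -0.865]
contact_force: [0.2, 0.2, -0.1]
opening: 0.0134
```

```bash
python3 -c "
from h import *
settle(2);st()"
```

```text
t17.2 pos [ 0.5233 -0.2017  0.0915] jaw 26.31 xdir [ 0.0017 -0.0029 -1.    ] F [1.1  0.18 0.14] T [ 0.284 -0.037 -0.063] op 0.0135
```

Emit:
arm_command(plan=[[[-0.003, 0, 0, 0, 0, 0, 0], [-0.003, 0, 0, 0, 0, 0, 0]]])

```text
t: 17.38
tool_pos: [0.5225, -0.2015, 0.096]
tool_rot: [0.865, 1.39, -0.868]
contact_force: [-0.4, 1.3, -2.9]
opening: 0.0135
```

```bash
python3 -c "
from h import *
settle(1);st()"
```

```text
t17.4 pos [ 0.5228 -0.2016  0.0966] jaw 26.17 xdir [ 8.0e-04 -2.6e-03 -1.0e+00] F [ 0.58  0.13 -2.77] T [-0.053 -0.037 -0.018] op 0.0133
```

Free, with no side force. I lift clear.

Emit:
arm_command(plan=[[[-0.005, 0, 0, 0, 0, 0, 0], [-0.008, 0, 0, 0, 0, 0, 0], [-0.012, 0, 0, 0, 0, 0, 0], [-0.015, 0, 0, 0, 0, 0, 0], [-0.012, 0, 0, 0, 0, 0, 0], [-0.008, 0, 0, 0, 0, 0, 0]]])

```text
t: 17.93
tool_pos: [0.521, -0.201, 0.1593]
tool_rot: [0.866, 1.393, -0.87]
contact_force: [1.0, 0.4, -2.8]
opening: 0.0134
```

```bash
python3 -c "
from h import *
settle(3);to([.5515,.119,.15],15)"
```

```text
t18.1 pos [ 0.5212 -0.201   0.1585] jaw 26.07 xdir [-0.003  -0.0011 -1.    ] F [-0.   -0.18 -3.96] T [ 0.05  -0.041  0.007] op 0.0132
shift mm [   8.   167.9 -274.2] rotvec deg [11.07 -0.    0.18]
```

Emit:
arm_command(plan=[[[0, 0, 0, 5.5, 0, 0, 0], [0, 0, 0, 5.5, 0, 0, 0], [-0.001, 0.007, -0.0188, 0, 0, 0, 0], [-0.001, 0.007, -0.0188, 0, 0, 0, 0], [-0.001, 0.007, -0.0188, 0, 0, 0, 0], [-0.001, 0.007, -0.0188, 0, 0, 0, 0], [-0.001, 0.007, -0.0188, 0, 0, 0, 0], [-0.001, 0.007, -0.0188, 0, 0, 0, 0], [-0.001, 0.007, -0.0188, 0, 0, 0, 0], [-0.001, 0.007, -0.0188, 0, 0, 0, 0], [-0.001, 0.007, -0.0188, 0, 0, 0, 0], [-0.001, 0.007, -0.0188, 0, 0, 0, 0], [-0.001, 0.007, -0.0188, 0, 0, 0, 0], [-0.001, 0.007, -0.0188, 0, 0, 0, 0], [-0.001, 0.007, -0.0188, 0, 0, 0, 0], [-0.001, 0.007, -0.0188, 0, 0, 0, 0], [0, 0.003, -0.008, 0, 0, 0, 0]]])

```text
t: 19.5
tool_pos: [0.542, 0.0997, 0.1542]
tool_rot: [1.016, 1.345, -1.044]
contact_force: [1.1, 0.4, -2.4]
opening: 0.0131
```

```bash
python3 - <<'E'
from h import *
settle(2);im=get_image("top")
p=pix("top",[.5213,-.1998,.07]).astype(int)
save(cv2.resize(im[p[1]-28:p[1]+28,p[0]-28:p[0]+28],None,fx=7,fy=7,interpolation=cv2.INTER_CUBIC),"ring2.png")
g=im.astype(float).mean(2);u0,v0=p[0]-20,p[1]-20;s=g[v0:v0+40,u0:u0+40]
n,l,stt,ce=cv2.connectedComponentsWithStats((s<115).astype(np.uint8))
for i in range(1,n):
    if 4<stt[i,4]<40:
        q=ray("top",ce[i][0]+u0,ce[i][1]+v0,.069);d=q-[.5213,-.1998,.069];print(q.round(4),stt[i,4],"r %.4f ang %.1f"%(np.hypot(*d[:2]),np.degrees(np.arctan2(d[1],d[0]))))
to([.552,.119,.09],15)
E
```

```text
[ 0.5332 -0.2222  0.069 ] 6 r 0.0254 ang -61.9
[ 0.5078 -0.1526  0.069 ] 8 r 0.0491 ang 105.9
[ 0.5095 -0.1761  0.069 ] 7 r 0.0264 ang 116.5
t19.6 pos [0.5419 0.0976 0.1541] jaw 14.08 xdir [-0.0328  0.0028 -0.9995] F [-0.31  0.04 -2.81] T [-0.015 -0.015  0.039] op 0.0130
shift mm [ 63.8  17.  -17.6] rotvec deg [-0.93 -0.63  1.78]
```

View pics/ring2.png

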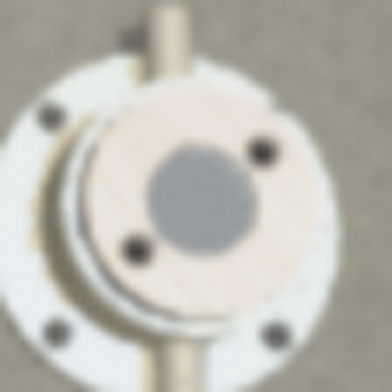

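The picture shows the ring holes now at crop px (262,152) and (137,249), about 60° clockwise of where they began. That fits reaching the stop, and the glass looks whole. Now I align over the slot.

Emit:
arm_command(plan=[[[0.003, 0.0055, -0.006, -0.4, -0.3, 0.9, 0], [0.003, 0.0055, -0.006, -0.4, -0.3, 0.9, 0], [0.003, 0.005, -0.006, 0, 0, 0, 0], [0.008, 0, 0, 0, 0, 0, 0], [0.008, 0, 0, 0, 0, 0, 0], [0.008, 0, 0, 0, 0, 0, 0]]])

```text
t: 20.15
tool_pos: [0.5551, 0.1172, 0.1193]
tool_rot: [1.02, 1.314, -1.015]
contact_force: [-0.1, 0.4, -2.4]
opening: 0.0136
```

```bash
python3 -c "
from h import *
settle(3);to([.552,.119,.07],15)"
```

```text
t20.3 pos [0.554  0.117  0.1184] jaw 14.68 xdir [ 0.0034 -0.0012 -1.    ] F [ 0.49 -0.72 -2.22] T [-0.01   0.02  -0.015] op 0.0136
shift mm [48.4 -1.6 -2.5] rotvec deg [-0.32  0.12 -0.17]
```

Emit:
arm_command(plan=[[[0.008, -0.0008, -0.0013, -0.3, 0.1, -0.2, 0], [0.01, -0.0008, -0.0013, 0, 0, -0.1, 0], [0.01, 0, 0, 0, 0, -0.1, 0], [0.01, 0, 0, 0, 0, -0.1, 0], [0.006, 0, 0, 0, 0, 0, 0]]])

```text
t: 20.72
tool_pos: [0.5535, 0.1189, 0.0729]
tool_rot: [1.013, 1.322, -1.016]
contact_force: [-0.9, 0.9, -1.9]
opening: 0.0131
```

```bash
python3 -c "
from h import *
settle(3);to([.552,.119,.0455],15)"
```

```text
t20.9 pos [0.5535 0.1189 0.0736] jaw 14.97 xdir [-0.0015 -0.0016 -1.    ] F [-0.56 -0.41 -2.47] T [-0.008  0.012 -0.061] op 0.0135
shift mm [28.1 -1.3 -0.5] rotvec deg [-0.03  0.06  0.11]
```

Emit:
arm_command(plan=[[[0.005, -0.0006, -0.0003, 0, 0, 0, 0], [0.005, -0.0006, 0, 0, 0, 0, 0], [0.004, 0, 0, 0, 0, 0, 0]]])

```text
t: 21.12
tool_pos: [0.5543, 0.1191, 0.0611]
tool_rot: [1.015, 1.318, -1.013]
contact_force: [0.4, 0.5, -2.8]
opening: 0.0131
```

```bash
python3 -c "
from h import *
settle(2);to([.552,.119,.0455],15)"
```

```text
t21.2 pos [0.5535 0.119  0.0603] jaw 14.97 xdir [ 0.0014 -0.0013 -1.    ] F [ 0.26  0.2  -3.74] T [-0.02   0.025  0.019] op 0.0133
shift mm [14.8 -1.4 -0.4] rotvec deg [-0.03  0.09 -0.06]
```

Emit:
arm_command(plan=[[[0.002, 0, 0, 0, 0, 0, 0], [0.002, 0, 0, 0, 0, 0, 0], [0.002, 0, 0, 0, 0, 0, 0]]])

```text
t: 21.47
tool_pos: [0.5543, 0.1191, 0.0548]
tool_rot: [1.015, 1.318, -1.013]
contact_force: [-0.4, 0.5, -2.6]
opening: 0.0133
```

```bash
python3 -c "
from h import *
settle(2);to([.552,.119,.0455],15)"
```

```text
t21.6 pos [0.5538 0.119  0.0544] jaw 14.97 xdir [ 0.0021 -0.0013 -1.    ] F [-0.36  0.32 -2.68] T [-0.03  -0.006  0.033] op 0.0133
shift mm [ 8.9 -1.8 -0.5] rotvec deg [-0.03  0.1  -0.1 ]
```

Emit:
arm_command(plan=[[[0, -0.0016, -0.0004, 0, 0.1, -0.1, 0], [0.002, -0.0003, 0, 0, 0, 0, 0], [0.0015, 0, 0, 0, 0, 0, 0]]])

```text
t: 21.82
tool_pos: [0.5522, 0.1189, 0.0513]
tool_rot: [1.015, 1.321, -1.014]
contact_force: [-0.6, 0.1, -3.4]
opening: 0.0132
```

```bash
python3 -c "
from h import *
settle(2);to([.552,.119,.0455],15)"
```

```text
t21.9 pos [0.552 0.119 0.051] jaw 14.97 xdir [ 4.e-04  2.e-04 -1.e+00] F [-0.67  0.03 -3.35] T [-0.058  0.01   0.033] op 0.0135
shift mm [ 5.5  0.  -0. ] rotvec deg [-0.03 -0.   -0.02]
```

Emit:
arm_command(plan=[[[0.0015, 0, 0, 0, 0, 0, 0], [0.0015, 0, 0, 0, 0, 0, 0]]])

```text
t: 22.08
tool_pos: [0.5523, 0.119, 0.0482]
tool_rot: [1.015, 1.321, -1.014]
contact_force: [-0.3, -0.5, -3.4]
opening: 0.0131
```

```bash
python3 -c "
from h import *
settle(2);to([.552,.119,.0455],15)"
```

```text
t22.2 pos [0.5521 0.119  0.048 ] jaw 14.97 xdir [ 6.e-04  2.e-04 -1.e+00] F [-0.77  0.23 -3.42] T [ 0.004 -0.016  0.011] op 0.0134
shift mm [ 2.5 -0.1 -0.1] rotvec deg [-0.03 -0.   -0.03]
```

Pins are in the slot. I go down the last 2.5 mm to feel the block.

Emit:
arm_command(plan=[[[0.0015, 0, 0, 0, 0, 0, 0], [0.001, 0, 0, 0, 0, 0, 0], [0.0005, 0, 0, 0, 0, 0, 0]]])

```text
t: 22.43
tool_pos: [0.5524, 0.119, 0.0455]
tool_rot: [1.015, 1.321, -1.014]
contact_force: [-2.3, -0.3, 4.4]
opening: 0.0135
```

```bash
python3 -c "
from h import *
settle(2);st()"
```

```text
t22.5 pos [0.5524 0.119  0.0455] jaw 14.97 xdir [ 9.e-04  1.e-04 -1.e+00] F [-2.26 -0.2   1.01] T [-0.088  0.348  0.03 ] op 0.0135
```

Seated at z 0.0455, the same height as at the grasp. I open the jaws gently and rise.

Emit:
arm_command(plan=[[[0, 0, 0, 0, 0, 0, 0.018], [0, 0, 0, 0, 0, 0, 0.025], [0, 0, 0, 0, 0, 0, 0.035], [0, 0, 0, 0, 0, 0, 0.045], [0, 0, 0, 0, 0, 0, 0.05], [0, 0, 0, 0, 0, 0, 0.05]]])

```text
t: 23.03
tool_pos: [0.5551, 0.1192, 0.0477]
tool_rot: [1.018, 1.316, -1.009]
contact_force: [-0.5, 0.2, 0.2]
opening: 0.0502
```

Emit:
arm_command(plan=[[[-0.008, 0, 0, 0, 0, 0, 0.05], [-0.012, 0, 0, 0, 0, 0, 0.05], [-0.016, 0, 0, 0, 0, 0, 0.05], [-0.02, 0, 0, 0, 0, 0, 0.05], [-0.025, 0, 0, 0, 0, 0, 0.05], [-0.025, 0, 0, 0, 0, 0, 0.05], [-0.025, 0, 0, 0, 0, 0, 0.05], [-0.02, 0, 0, 0, 0, 0, 0.05], [-0.01, 0, 0, 0, 0, 0, 0.05]]])

```text
t: 23.78
tool_pos: [0.5519, 0.1189, 0.2203]
tool_rot: [1.017, 1.318, -1.011]
contact_force: [0.9, 0.6, -0.1]
opening: 0.0498
```

```bash
python3 - <<'E'
from h import *
settle(3);st();im=get_image("scene")
for t in("spanner","vial","beaker","reagent","rest"):
    for d in mark_of("scene",t): print(t,round(d["conf"],2),w("scene",d["at"]).round(4))
save(cv2.resize(im[90:320,100:360],None,fx=2.3,fy=2.3,interpolation=cv2.INTER_CUBIC),"fin.png")
E
```

```text
t23.9 pos [0.5512 0.1189 0.217 ] jaw 14.97 xdir [ 2.e-03  4.e-04 -1.e+00] F [ 0.16  0.58 -1.26] T [-0.013  0.003  0.036] op 0.0499
spanner 0.96 [0.5541 0.1163 0.0204]
spanner 0.59 [0.3978 0.1027 0.0073]
vial 0.74 [ 0.5199 -0.1959  0.0704]
vial 0.58 [ 0.5397  0.0063 -0.0022]
beaker 0.71 [0.7671 0.073  0.0009]
beaker 0.43 [ 0.5202 -0.2003  0.0696]
reagent 0.38 [ 7.644e-01  7.140e-02 -4.000e-04]
rest 0.93 [ 0.5484  0.1226 -0.0015]
rest 0.7 [ 0.6498 -0.0477  0.0035]
```

View pics/fin.png

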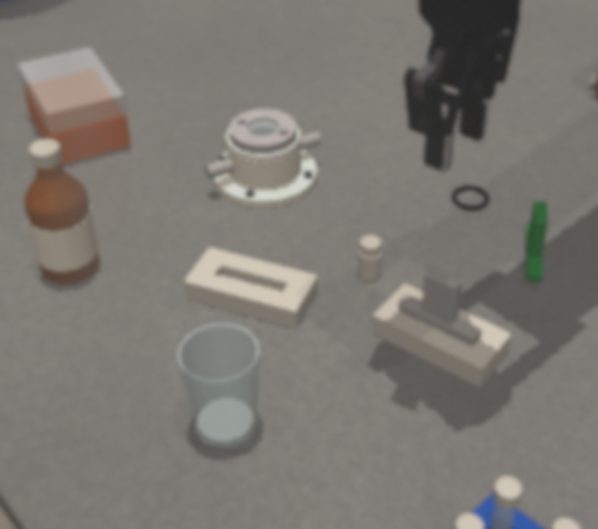

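The final picture shows the spanner flat on the near rest (px 440,310) and the gripper clear above it. The ring is turned and the vial (370,257), beaker and bottle are unmoved. I hand the job in.

```bash
python3 -c "
from station import *
print(finish_job())"
```

```text
the job is handed in; nothing more can be done
None
```

I turned the retaining ring to its stop with the spanner and stood the spanner back on the near rest. The job was handed in at about 24 s.

- **Engaging:** The pins went in without contact until the bar seated at TCP z 0.0914 m, under about 8 N. I started turning only after that.
- **Turning:** The ring turned at about 0.35 N·m. The torque then climbed to 0.98 N·m within about 2°, which I took as the stop. I backed off about 4° and lifted the pins straight out.
- **Ring check:** The top picture shows the holes turned about 60° clockwise (1.04 rad) and the glass looking whole. That fits a start near 0.06 rad and the stop at 1.10. I had no direct reading of the ring joint.
- **Return:** The spanner went down without side force and seated at TCP z 0.0455 m, the same height as when I gripped it. The last picture shows it flat on the rest with the gripper clear.
- **Other objects:** The vial, beaker and bottle look unmoved in that picture.
- **Disagreement in the last check:** The detector gave false "vial" and "beaker" hits on the ring and a false "reagent" hit on the beaker. It missed the bottle, so for the bottle I relied on the picture.

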